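Clamp down the blood-tube rack

TASK

Clamp the rack of blood tubes down: on the hold-down clamp that stands over the tube rack, turn the knob clockwise until the clamp's foot just touches the rack, then add an eighth of a turn (45 degrees) and let go. Do not shift the rack, and leave the other clamp's knob as it is.

Things in the scene. Friction and masses are not known exactly. Their poses are not given: they have to be found in the camera images.
- rack_knob (a joint): knob angle (rad) of the clamp over the tube rack; grows clockwise seen from above. 0: the foot just touches the rack, the grip bar then square across the clamp's arm. Starts loose at -0.65 to -0.2 (gap 1 to 3 mm); stop at 1.4. Friction 0.1 N m holds it where it is left; past the touch a spring adds up to 0.05 N m and does not turn it back. Still read while held.
- rack_knob_grip (a point): grip point of that knob, on its upright axis, about 170 mm above the counter. Black disc 52 mm across, 8 mm thick, with a grip bar 50 mm long, 16 mm wide, 33 mm tall on it. The point is 10 mm below the bar's top, 23 mm above the disc. z up, y along the bar (to its white-lined end), x across its 16 mm; turns with the knob, which keeps its height. Nothing on the clamp is taller.
- rack_foot: that clamp's round rubber foot, 24 mm across, under its arm on the knob's axis; origin at the centre of its underside, z up. Goes down 4.8 mm per rad of the knob and presses the middle of the rack's top by a spring (2 N/mm). The level arm, 30 mm wide, runs from the knob to an aluminium column on the robot's side, 138 mm tall, 80 mm from the knob's axis.
- rack: the loose white tube rack, 60 mm by 160 mm and 62 mm high, with 12 capped tubes that rise to 84 mm, in two groups with the middle of the rack free; it stands on the clamp's 10 mm base plate. Origin at the centre of its underside, y along its length, z up.
- spare_knob_end (a point): the white-lined end of the grip bar on the knob of the other, identical clamp, 24 mm from that knob's axis, at the bar's top. That clamp stands over a flat grey slide box 30 mm high, without tubes. Its knob is to be left alone.
Not all that is in view belongs to the job. Leave any blue look-alike of the part that bears rack_knob alone.

How it is judged:
At the end, for the whole second after the job is handed in: The knob of the clamp over the tube rack is at rest 45 degrees (within 15 degrees) clockwise past the touch, its foot pressing on the rack; the rack stands flat within 15 mm of where it was, and the other clamp's knob is where it was (within 6 mm at the bar's end) (value of joint rack_knob between 0.52 and 1.05 rad and velocity of joint rack_knob between -0.05 and 0.05 rad/s and contact force between rack_foot and rack above 2 N and distance of rack from where it was at the start of the episode below 0.015 m and angle between rack's own z axis and vertical below 0.1 rad and distance of spare_knob_end from where it was at the start of the episode below 0.006 m).
It fails at once if the clamp is over-tightened: knob more than 68 degrees past the touch (value of joint rack_knob above 1.18 rad).
It fails at once if the other clamp's knob is turned (distance of spare_knob_end from where it was at the start of the episode above 0.008 m).
It fails at once if the rack is shifted by more than 20 mm (distance of rack from where it was at the start of the episode above 0.02 m).
It also fails if it takes over 32 s, if anything falls off the work surface, if the arm or the gripper's body presses on something with over 40 N, if the wrist force passes 120 N, or if a joint passes its speed limit or range.

ROBOT

A 7-joint arm with a two-finger parallel gripper is mounted at the origin on the work surface. World frame = base frame: x ahead of the robot, y to its left, z up, the work surface at z = 0. Lengths are in m, angles in rad, forces in N, time in s.
With the tool pointing down it reaches from about 0.4 to 0.85 m from the base axis. Payload 4.5 kg.
Tool frame: the origin (TCP) lies at the very end of the fingers, on their centre line; the grasp point (between the pads) lies 19 mm behind it; z points along the fingers, x is the direction in which the jaws open and shut, and the axes are right-handed (so a half turn about z gives the same grasp; the last joint's range is limited). The gripper opens to 85 mm and grips with 20 to 120 N. Pads are 22 mm wide; open, the fingers measure 114 mm over their backs; the gripper's body (76 mm by 85 mm) begins 54 mm behind the grasp point. The pads swing forward as they close: fully open they stand 13 mm farther back than shut.
Start: joints at [-1.132, 0.689, -0.195, 1.565, 0.157, 0.902, -0.215], TCP at [0.246, 0.575, 0.231] pointing down, gripper open.
Joint ranges: [-3.01, 3.01], [-0.46, 2.08], [-1.47, 1.51], [0.13, 2.56], [-1, 4.14], [0.04, 2.09], [-2.66, 2.66]. Speed limits (rad/s): [2.57, 2.57, 3.14, 3.14, 3.14, 3.14, 3.14].

INTERFACE

Orientations are given as a 3x3 rotation matrix whose columns are the frame's x, y, z axes.
In Python, from cell import bot gives the robot as it stands. The module is installed in compiled form; this text tells all that it offers.
- The arm moves only by the shell command python3 -m jog 'ROWS' [FORCE]. ROWS is JSON, a list of rows, each a list of 7 numbers: the shift along the world's x, y, z in m, then the turn, a rotation vector about the world's x, y, z in degrees, then the gripper's target within -1 to 1 (shut at 1, half-way at 0, fully open at -1). In form: [[dx, dy, dz, wx, wy, wz, grip], ...]. A call has 1 to 12 rows; each row is the pose to reach, as a shift and turn from the pose commanded when the call began; what a row does not reach only later rows make up. A row lasts 1/12 s, in which the tool goes at most 41.7 mm and 7.16 degrees, less where a joint would pass 70% of its speed; a pose out of reach is approached as far as the arm can. A call with a gripper value outside its range is refused whole. The fingers move at their own pace and stop on an object; FORCE is the grip in N (left out, the last holds). Time passes only in rows, so rows that repeat a pose let the fingers close. It gives the time, the measured TCP pose, the force and the opening at its end, in the units of the state.
- bot.get_state(): the state, without advancing time (a new reading comes with each control period).
- bot.snapshot(name): name is "side" or "top"; returns the picture (420x560x3 uint8, red, green, blue); there is no depth.
- bot.camera_params(name): a dict with "fx", "fy", "cx", "cy" (pixels), "pose" (4x4, takes a point from camera to world coordinates). Camera axes: x right, y down, z forward; pixel columns grow to the right and rows downward; lengths in m; the calibration is good to about 2 mm. A picture is of the moment at which its call begins. camera_params takes no time and is no camera call.
- bot.finish_job(): hands the job in, once; it reports no verdict.
The state is a dict: "time": time; "q": joint angles; "qvel": joint speeds; "joint_efforts": joint torques, N m; "tool_pos": TCP position; "eef_rot": TCP orientation; "ft_force": force on the tool from outside, world axes, zero at the start; "ft_torque": the same for the moment, N m; "gripper_width": finger opening in m.
Only numpy, scipy, OpenCV 4.12 (cv2) and the standard library are available. Lean on these libraries where they do the work, as an engineer would, in place of code of your own. Each camera call takes 0.05 s, during which the arm holds its last target. There are 200 camera calls.

## Working session

There is one attempt and no reset: what is moved stays moved. The work goes in short steps, Python scripts to look and compute and a shell command to move; the robot and the scene stay as the last step left them, time stands still between calls to the robot, and variables do not carry over. Pictures are saved under pics/ and viewed, on a budget of 10 in all, crops included, one or two more only if the job needs it, and the job is handed in when it is done.

```bash
mkdir -p pics; python3 - <<'E'
from cell import bot
import cv2,numpy as np
for n in("top","side"):
    im=bot.snapshot(n); cv2.imwrite(f"pics/{n}0.png",im[:,:,::-1])
    c=bot.camera_params(n); print(n,c['fx'],c['fy'],c['cx'],c['cy']); print(np.round(c['pose'],3))
s=bot.get_state(); print(s['time'],s['tool_pos'],np.round(s['eef_rot'],3),s['gripper_width'])
E
```

```text
top 413.8020980239588 413.8020980239588 289.0998227764486 215.3985656919802
[[-0.002 -0.982  0.191  0.24 ]
 [-1.     0.003  0.007 -0.009]
 [-0.008 -0.191 -0.982  0.968]
 [ 0.     0.     0.     1.   ]]
side 497.0434698842014 497.0434698842014 281.7517980078918 207.05765850874403
[[ 0.877 -0.367  0.312  0.069]
 [-0.481 -0.674  0.561 -0.608]
 [ 0.004 -0.641 -0.767  0.952]
 [ 0.     0.     0.     1.   ]]
0.1 [0.24594757 0.5739229  0.23053723] [[ 0.394  0.919 -0.001]
 [ 0.919 -0.394 -0.002]
 [-0.002  0.    -1.   ]] 0.08575470531467498
```

View pics/top0.png

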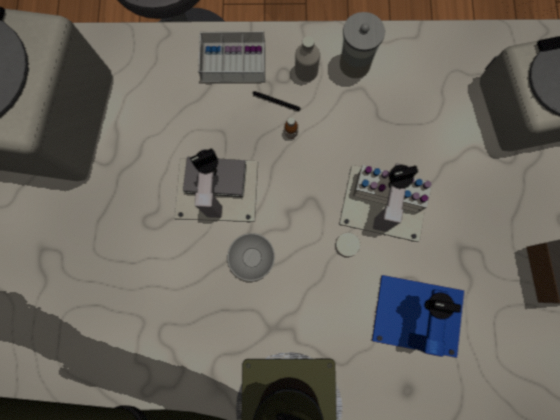

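View pics/side0.png

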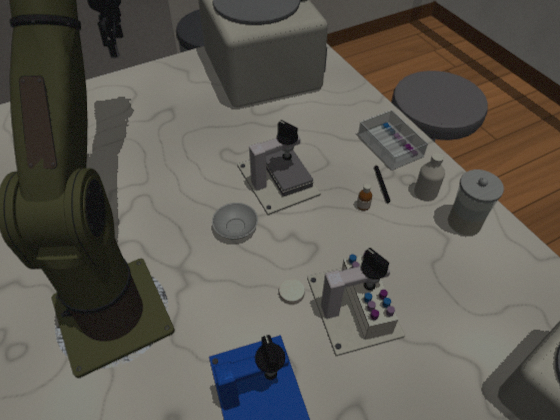

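Three knobs could be meant. Top view (402,176) / side view (375,264) has tubes and a rack under it, so it is the target. (205,160) / (288,132) stands over the grey slide box and is the spare. (441,305) / (270,355) is the blue look-alike. I'll check the choice in a close crop.

```bash
python3 - <<'E'
import cv2,numpy as np
def crop(n,x,y,r=24):
    im=cv2.imread(f"pics/{n}0.png")[y-r:y+r,x-r:x+r]
    im=np.clip(255*(im/255.)**0.5*1.1,0,255).astype(np.uint8)
    return cv2.resize(im,(384,384),interpolation=cv2.INTER_NEAREST)
cv2.imwrite("pics/crop0.png",np.hstack([crop("top",402,180),crop("side",375,268)]))
E
```

```text
(no output)
```

View pics/crop0.png

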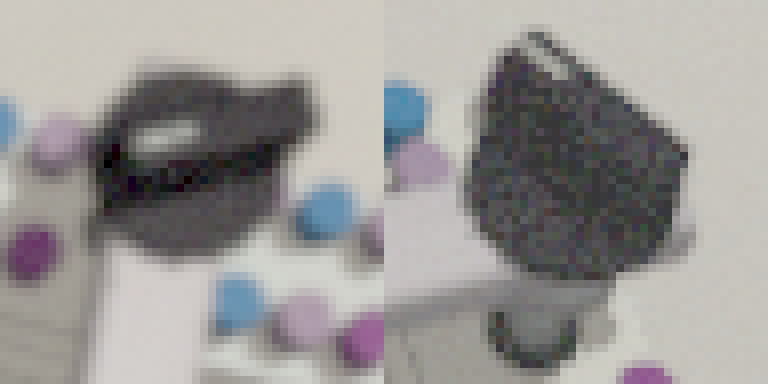

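The crop confirms it: tubes sit on both sides of the arm, and the white-lined end is towards +y (top about (396,173), side about (419,248)). The bar's faces are noisy, so I'll average a few frames and stretch the dark range.

```bash
python3 - <<'E'
from cell import bot
import cv2,numpy as np
out=[]
for n,x,y in(("top",402,176),("side",375,264)):
    a=np.mean([bot.snapshot(n).astype(float) for _ in range(6)],0)[:,:,::-1]
    np.save(f"pics/{n}avg.npy",a)
    c=a[y-20:y+20,x-20:x+20]
    c=np.clip(255*np.clip((c-5)/110,0,1)**0.6,0,255).astype(np.uint8)
    c=cv2.resize(c,(400,400),interpolation=cv2.INTER_CUBIC)
    out.append(c)
cv2.imwrite("pics/crop1.png",np.hstack(out))
E
```

```text
(no output)
```

View pics/crop1.png

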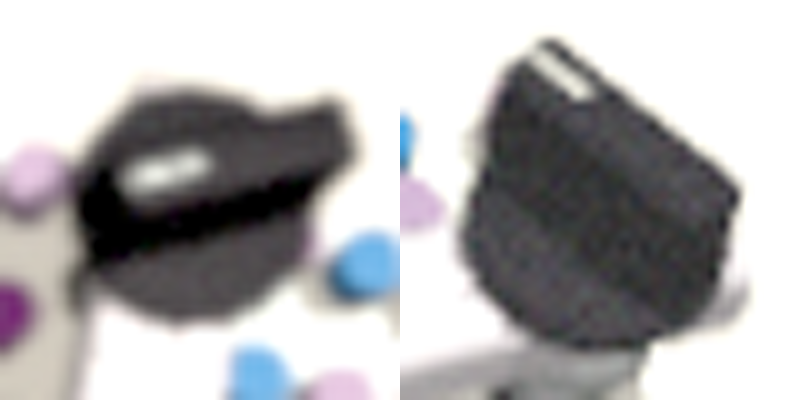

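```bash
cat > h.py <<'E'
from cell import bot
import numpy as np,cv2
def ray(n,p):
    c=bot.camera_params(n);T=np.array(c['pose'])
    d=T[:3,:3]@[(p[0]-c['cx'])/c['fx'],(p[1]-c['cy'])/c['fy'],1];return T[:3,3],d/np.linalg.norm(d)
def tri(pt,ps):
    A=np.zeros((3,3));b=np.zeros(3)
    R=[ray("top",pt),ray("side",ps)]
    for o,d in R: M=np.eye(3)-np.outer(d,d);A+=M;b+=M@o
    X=np.linalg.solve(A,b);return X,[np.linalg.norm((np.eye(3)-np.outer(d,d))@(X-o)) for o,d in R]
def onz(n,p,z): o,d=ray(n,p);return o+d*(z-o[2])/d[2]
def proj(n,X):
    c=bot.camera_params(n);T=np.array(c['pose']);q=T[:3,:3].T@(np.array(X)-T[:3,3]);return q[0]/q[2]*c['fx']+c['cx'],q[1]/q[2]*c['fy']+c['cy']
E
python3 - <<'E'
from h import *
np.set_printoptions(precision=4,suppress=True)
f=lambda o,u:(np.array(u)+.5)/10-.5+np.array(o)
T=lambda u:f((382,156),u); S=lambda u:f((355,244),u)
for a,b in(((338,100),(340,190)),((112,187),(134,53)),((168,172),(163,75))): print(*tri(T(a),S(b)))
z=.18
for k,u in dict(nearP=(338,100),nearM=(352,152),white=(168,172),tip=(112,187)).items(): print(k,onz("top",T(u),z))
for k,u in dict(nearP=(340,190),farP=(150,40),farM=(118,65),white=(163,75)).items(): print(k,onz("side",S(u),z))
E
```

```text
[ 0.4939 -0.2546  0.1764] [np.float64(0.00038203358896278527), np.float64(0.0003820335889627915)]
[ 0.4778 -0.2096  0.1748] [np.float64(0.0015581088567990428), np.float64(0.0015581088567991487)]
[ 0.4782 -0.2191  0.1799] [np.float64(0.00044491348384570933), np.float64(0.00044491348384567274)]
nearP [ 0.4924 -0.2533  0.18  ]
nearM [ 0.4816 -0.2554  0.18  ]
white [ 0.4777 -0.2189  0.18  ]
tip [ 0.4746 -0.2077  0.18  ]
nearP [ 0.4923 -0.2562  0.18  ]
farP [ 0.4811 -0.2114  0.18  ]
farM [ 0.4724 -0.2133  0.18  ]
white [ 0.4786 -0.2192  0.18  ]
```

```bash
python3 - <<'E'
from h import *
np.set_printoptions(precision=4,suppress=True)
import numpy as np
def cen(n,x,y,r=5):
    a=np.load(f"pics/{n}avg.npy").sum(2)[y-r:y+r+1,x-r:x+r+1]; w=np.clip(np.median(a)*.75-a,0,None)
    g=np.mgrid[-r:r+1,-r:r+1]; return x+(w*g[1]).sum()/w.sum(),y+(w*g[0]).sum()/w.sum()
for n,A,B in(("top",(347,221),(413,235)),("side",(314,280),(338,346))):
    p=[onz(n,cen(n,*q),.01) for q in(A,B)]; d=p[0]-p[1]; print(n,cen(n,*A),cen(n,*B),*p,'len',np.linalg.norm(d),'ccw from y',np.degrees(np.arctan2(-d[0],d[1])))
print(tri(cen("top",347,221),cen("side",314,280)))
print('spare',onz("top",(205,158),.18),'check proj',proj("top",(.48,-.2335,.18)),proj("side",(.48,-.2335,.18)))
E
```

```text
top (np.float64(346.08940781087034), np.float64(221.04261791632865)) (np.float64(413.15735647809265), np.float64(236.0104569695702)) [ 0.4117 -0.1356  0.01  ] [ 0.3757 -0.2907  0.01  ] len 0.15922443443594586 ccw from y -13.0536739442455
side (np.float64(312.77413276807647), np.float64(279.9075401231452)) (np.float64(337.42383872913734), np.float64(346.19590790267443)) [ 0.4114 -0.1357  0.01  ] [ 0.3751 -0.2915  0.01  ] len 0.16003958577194335 ccw from y -13.094885558392317
(array([ 0.4116, -0.1356,  0.0097]), [np.float64(0.00011904846757268694), np.float64(0.00011904846757276037)])
spare [0.51   0.1647 0.18  ] check proj (np.float64(405.67504522546943), np.float64(171.5874374354113)) (np.float64(375.90532665616036), np.float64(256.2573263077865))
```

```bash
python3 -m jog '[[0.03,-0.03,0.02,0,0,0,-1],[0.06,-0.065,0.03,0,0,0,-1],[0.09,-0.1,0.03,0,0,0,-1],[0.11,-0.14,0.03,0,0,0,-1],[0.13,-0.175,0.03,0,0,-5,-1],[0.15,-0.21,0.03,0,0,-10,-1],[0.165,-0.25,0.03,0,0,-15,-1],[0.18,-0.29,0.03,0,0,-20,-1],[0.195,-0.33,0.03,0,0,-25,-1],[0.205,-0.37,0.03,0,0,-30,-1],[0.21,-0.41,0.03,0,0,-35,-1],[0.215,-0.45,0.03,0,0,-40,-1]]'
```

```text
time: 1.7
tool_pos: [0.4599, 0.1369, 0.2616]
eef_rot: [[0.895, 0.447, 0.001], [0.447, -0.895, 0.0], [0.001, 0.0, -1.0]]
ft_force: [0.7, -0.6, -0.6]
gripper_width: 0.0853
```

The plate's screws put the arm's axis through (0.480, -0.2335), which agrees with the bar measurement. The bar is at +14.5° and the touch at -13.1°, so the knob starts about 27.6° loose, within the stated range. Next I go above the knob.

```bash
python3 -m jog '[[0.005,-0.04,0,0,0,-2,-1],[0.01,-0.08,0,0,0,-4,-1],[0.015,-0.12,0,0,0,-6,-1],[0.02,-0.16,0,0,0,-8,-1],[0.02,-0.2,0,0,0,-10,-1],[0.02,-0.24,0,0,0,-12.3,-1],[0.019,-0.28,0,0,0,-12.3,-1],[0.019,-0.315,0,0,0,-12.3,-1],[0.019,-0.345,-0.01,0,0,-12.3,-1],[0.019,-0.3575,-0.03,0,0,-12.3,-1],[0.019,-0.3575,-0.05,0,0,-12.3,-1],[0.019,-0.3575,-0.06,0,0,-12.3,-1]]'
python3 - <<'E'
from h import *
o=[]
for n,x,y in(("top",402,176),("side",375,250)):
    c=bot.snapshot(n)[y-60:y+60,x-60:x+60,::-1]
    o.append(cv2.resize(np.clip(255*(c/255.)**.5,0,255).astype(np.uint8),(400,400),interpolation=cv2.INTER_CUBIC))
cv2.imwrite("pics/hover.png",np.hstack(o))
s=bot.get_state();print(s['tool_pos'],np.degrees(np.arctan2(s['eef_rot'][1][0],s['eef_rot'][0][0])),s['q'])
E
```

```text
time: 2.7
tool_pos: [0.477, -0.22, 0.1995]
eef_rot: [[0.969, 0.248, -0.002], [0.248, -0.969, 0.0], [-0.002, -0.001, -1.0]]
ft_force: [-0.2, 0.4, -0.5]
gripper_width: 0.0853
[ 0.47689021 -0.21839819  0.19973925] 14.487468183557663 [ 0.33883627  0.60298014  0.00466803  1.90463175 -0.00494162  0.63781568
  0.59951232]
```

View pics/hover.png

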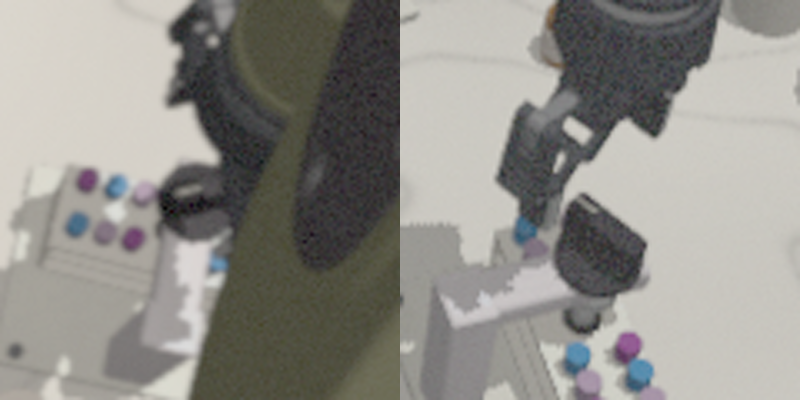

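The fingers are straddling the knob from above, and the arm was still settling short of the goal. I'll hold one row and read the pose.

```bash
python3 -m jog '[[0,0,0,0,0,0,-1],[0,0,0,0,0,0,-1],[0,0,0,0,0,0,-1]]'
```

```text
time: 3.05
tool_pos: [0.479, -0.2187, 0.2023]
eef_rot: [[0.968, 0.251, 0.002], [0.251, -0.968, -0.001], [0.002, 0.001, -1.0]]
ft_force: [0.1, -0.2, 0.6]
gripper_width: 0.0852
```

```bash
python3 -m jog '[[0.001,-0.008,0,0,0,0,-1],[0.001,-0.015,0,0,0,0,-1],[0.001,-0.015,-0.012,0,0,0,-1],[0.001,-0.015,-0.024,0,0,0,-1],[0.001,-0.015,-0.036,0,0,0,-1],[0.001,-0.015,-0.048,0,0,0,-1],[0.001,-0.015,-0.048,0,0,0,-1],[0.001,-0.015,-0.048,0,0,0,-1]]'
```

```text
time: 3.72
tool_pos: [0.4789, -0.2344, 0.1532]
eef_rot: [[0.968, 0.25, -0.001], [0.25, -0.968, -0.0], [-0.001, -0.0, -1.0]]
ft_force: [-0.2, 0.3, 0.3]
gripper_width: 0.0856
```

Right place, no contact. Close gently.

```bash
python3 -m jog '[[0,0,0,0,0,0,0.2],[0,0,0,0,0,0,0.4],[0,0,0,0,0,0,0.6],[0,0,0,0,0,0,0.8],[0,0,0,0,0,0,1],[0,0,0,0,0,0,1],[0,0,0,0,0,0,1],[0,0,0,0,0,0,1],[0,0,0,0,0,0,1],[0,0,0,0,0,0,1]]' 40
python3 - <<'E'
from h import *
s=bot.get_state();print(s['ft_force'],s['ft_torque'])
c=bot.snapshot("side")[190:310,315:435,::-1]
cv2.imwrite("pics/grip.png",cv2.resize(np.clip(255*(c/255.)**.5,0,255).astype(np.uint8),(480,480),interpolation=cv2.INTER_CUBIC))
E
```

```text
time: 4.55
tool_pos: [0.4815, -0.2333, 0.154]
eef_rot: [[0.968, 0.251, 0.004], [0.251, -0.968, -0.0], [0.004, 0.001, -1.0]]
ft_force: [4.9, 1.1, 1.4]
gripper_width: 0.0152
[4.85046233 1.05102037 1.43611449] [ 0.37148462 -0.91906145 -0.06406086]
```

View pics/grip.png

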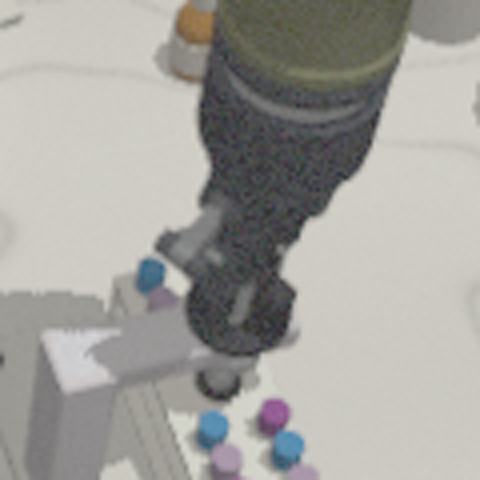

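The bar is gripped (width 15.2 mm) with about 5 N sideways in +x. I'll shift about 2 mm to relieve that and start turning clockwise.

```bash
python3 -m jog '[[0.0025,0.0005,0,0,0,0,1],[0.0025,0.0005,0,0,0,-3,1],[0.0025,0.0005,0,0,0,-7,1],[0.0025,0.0005,0,0,0,-11,1],[0.0025,0.0005,0,0,0,-15,1],[0.0025,0.0005,0,0,0,-19,1],[0.0025,0.0005,0,0,0,-23,1],[0.0025,0.0005,0,0,0,-27,1],[0.0025,0.0005,0,0,0,-31,1],[0.0025,0.0005,0,0,0,-35,1],[0.0025,0.0005,0,0,0,-35,1],[0.0025,0.0005,0,0,0,-35,1]]'
python3 - <<'E'
from h import *
s=bot.get_state();print(s['ft_force'],s['ft_torque'],np.degrees(np.arctan2(s['eef_rot'][1][0],s['eef_rot'][0][0])),s['q'])
E
```

```text
time: 5.6
tool_pos: [0.4822, -0.2332, 0.154]
eef_rot: [[0.937, -0.35, 0.001], [-0.35, -0.937, -0.0], [0.001, -0.0, -1.0]]
ft_force: [2.2, 1.9, 6.1]
gripper_width: 0.0152
[2.19031202 1.85133548 6.13356155] [ 0.30274931 -0.36091963 -0.09465579] -20.510842596881485 [ 0.26143866  0.69397928  0.17079645  1.9233049  -0.21308412  0.54035565
  0.2185989 ]
```

```bash
python3 -m jog '[[0,0,0,0,0,-4,1],[0,0,0,0,0,-8,1],[0,0,0,0,0,-12,1],[0,0,0,0,0,-16,1],[0,0,0,0,0,-20,1],[0,0,0,0,0,-24,1],[0,0,0,0,0,-28,1],[0,0,0,0,0,-32,1],[0,0,0,0,0,-35,1],[0,0,0,0,0,-37.5,1],[0,0,0,0,0,-37.5,1],[0,0,0,0,0,-37.5,1]]'
python3 - <<'E'
from h import *
s=bot.get_state();print(s['ft_force'],s['ft_torque'],np.degrees(np.arctan2(s['eef_rot'][1][0],s['eef_rot'][0][0])),s['q'])
E
```

```text
time: 6.6
tool_pos: [0.4828, -0.2336, 0.1539]
eef_rot: [[0.531, -0.847, 0.002], [-0.847, -0.531, -0.001], [0.002, -0.001, -1.0]]
ft_force: [4.0, 0.3, 5.4]
gripper_width: 0.0152
[3.99552073 0.27922103 5.3676349 ] [ 0.13440956 -0.66010895 -0.08516042] -57.93323438488113 [ 0.15482347  0.71745653  0.35357189  1.92814236 -0.43642644  0.56868536
 -0.21115501]
```

The tool turned to -57.9° (goal -58.1°). Now release, lift and swing clear to check.

```bash
python3 -m jog '[[0,0,0,0,0,0,0.5],[0,0,0,0,0,0,0],[0,0,0,0,0,0,-0.5],[0,0,0,0,0,0,-0.5],[0,0,0,0,0,0,-0.5],[0,0,0.02,0,0,0,-0.5],[0,0,0.045,0,0,0,-0.5],[0,0,0.07,0,0,0,-0.5],[0,0,0.1,0,0,0,-0.5],[0,0.03,0.11,0,0,0,-0.5],[0,0.07,0.11,0,0,0,-0.5],[0,0.11,0.11,0,0,0,-0.5]]'
python3 -m jog '[[0,0.04,0,0,0,0,-0.5],[0,0.08,0,0,0,0,-0.5],[0,0.12,0,0,0,0,-0.5],[0,0.16,0,0,0,0,-0.5],[0,0.18,0,0,0,0,-0.5],[0,0.18,0,0,0,0,-0.5]]'
python3 - <<'E'
from h import *
o=[]
for n,x,y in(("top",402,176),("side",375,264)):
    a=np.mean([bot.snapshot(n).astype(float) for _ in range(6)],0)[:,:,::-1]
    cv2.imwrite(f"pics/{n}1.png",a.astype(np.uint8))
    c=a[y-20:y+20,x-20:x+20]
    o.append(cv2.resize(np.clip(255*np.clip((c-5)/110,0,1)**0.6,0,255).astype(np.uint8),(400,400),interpolation=cv2.INTER_CUBIC))
    b=cv2.absdiff(cv2.imread(f"pics/{n}0.png"),a.astype(np.uint8)).sum(2)
cv2.imwrite("pics/crop2.png",np.hstack(o))
E
```

```text
time: 7.6
tool_pos: [0.4817, -0.1232, 0.2643]
eef_rot: [[0.527, -0.85, 0.002], [-0.85, -0.527, -0.001], [0.002, -0.001, -1.0]]
ft_force: [1.1, 2.2, 0.7]
gripper_width: 0.064
time: 8.1
tool_pos: [0.481, 0.0632, 0.2626]
eef_rot: [[0.539, -0.843, -0.002], [-0.843, -0.539, 0.003], [-0.003, 0.0, -1.0]]
ft_force: [-0.6, -0.5, -0.6]
gripper_width: 0.0636
```

View pics/crop2.png

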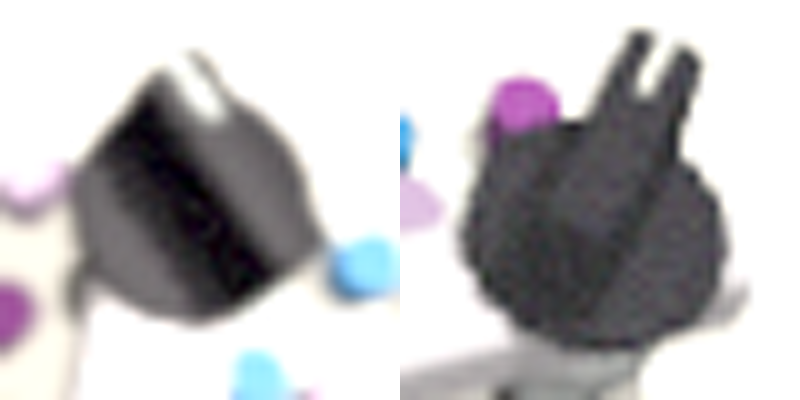

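View pics/side1.png

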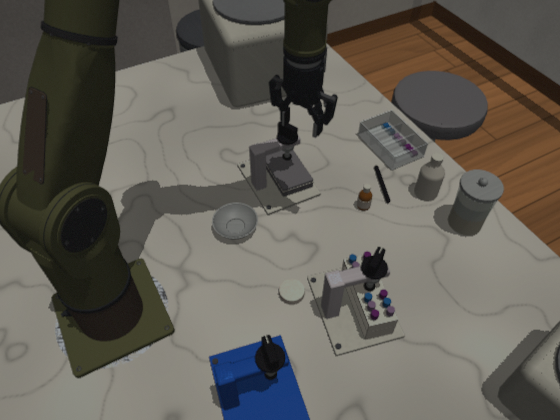

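Crop: the bar is turned, with its white end away from the robot (top (401,165), side (421,250)). The rack, tubes and spare clamp look unmoved. Now I measure the final angle.

```bash
python3 - <<'E'
from h import *
f=lambda o,u:(np.array(u)+.5)/10-.5+np.array(o)
def ang(n,o,a,b):
    d=onz(n,f(o,a),.18)-onz(n,f(o,b),.18); print(n,np.degrees(np.arctan2(-d[0],d[1])),np.linalg.norm(d))
ang("top",(382,156),(178,62),(215,115)); ang("top",(382,156),(200,60),(305,250))
ang("top",(382,156),(155,75),(270,280) if 0 else (255,240))
ang("side",(355,244),(270,45),(242,95)); ang("side",(355,244),(298,60),(245,200) if 0 else (235,215))
for n,r in(("top",(345,160,440,245)),("top",(175,145,260,225)),("side",(305,240,410,355)),("side",(235,120,325,210))):
    x0,y0,x1,y1=r; g=[cv2.cvtColor(cv2.imread(f"pics/{n}{k}.png")[y0:y1,x0:x1],cv2.COLOR_BGR2GRAY).astype(np.float32) for k in(0,1)]
    print(n,r,cv2.phaseCorrelate(*g))
def tubes(k):
    h=cv2.cvtColor(cv2.imread(f"pics/side{k}.png")[285:325,355:410],cv2.COLOR_BGR2HSV)
    m=(h[...,1]>110).astype(np.uint8); M=cv2.moments(m,True); return M['m00'],M['m10']/M['m00'],M['m01']/M['m00']
print(tubes(0),tubes(1))
E
```

```text
top -58.52377903093487 0.01289661146342121
top -64.68907784344073 0.043305863428076165
top -62.24496765246768 0.03842069177966916
side -59.2015407231771 0.013330139370151565
side -53.76542262866795 0.038482500003921394
top (345, 160, 440, 245) ((0.08271591431307712, -0.028463771541460403), 0.7330832958221436)
top (175, 145, 260, 225) ((-0.1635869614928822, -0.18448258639789827), 0.441780997912089)
side (305, 240, 410, 355) ((-0.033942653963734415, 0.07690555076025873), 0.8711885846691367)
side (235, 120, 325, 210) ((-0.016599121703784192, -0.04157273495199121), 0.6124921099344889)
(209.0, 22.91866028708134, 16.636363636363637) (216.0, 22.828703703703702, 16.88888888888889)
```

```bash
python3 -c "
from cell import bot
print(bot.finish_job())"
```

```text
the job is handed in; nothing more can be done
None
```

I turned the knob of the clamp over the tube rack about 72° clockwise and let go. That leaves it about 45° past the touch, and I handed the job in at about 9 s. No verdict was reported.

- **Knob angle:** the gripper ended at -57.9° and the touch angle, taken from the clamp's base-plate screws, is -13.1°, so the turn past touch is 44.8°. Five bar-edge measurements after release ranged from -53.8° to -64.7° (40.7 to 51.6° past touch), all within the ±15° allowed. The scatter comes from the small, noisy crops.
- **Foot force:** the foot's contact with the rack was not measured. I inferred it from the knob angle; I did not feel the touch itself.
- **Rack:** before-and-after pictures show shifts of 0.1 px or less around the rack clamp. The tube caps moved about 0.3 px in their mask, which is within noise.
- **Other clamp:** shifts around the spare clamp are 0.2 px or less. The top-view match there was weaker (response 0.44), probably because the arm or its shadow was in the second picture.
- **Forces:** the wrist force was at most about 7 N in the readings I took. On gripping there was a sideways pull of about 5 N, so I shifted the tool about 2.5 mm before turning.

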